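# Slide the top plate off the stack onto the assembly deck

### The job

Slide the plate with the yellow pad off the top of its stack, without lifting it, across the gap onto the white deck, and push it fully home so that its edge rests flush against the blue stop. Feel for its pad and press gently: firmly enough to carry the plate along but not so hard that the pad is marked (never more than 20 N on the plate). The plates below must stay where they are in the stack, and the other things on the bench must not be disturbed.

Things in the scene. Friction and masses are not known exactly. Their poses are not given: they have to be found in the camera images.
- fixture: Transfer fixture, bolted down: dark steel base 325 x 125 mm, 12 mm thick, carrying the stack bay and the white deck. Origin on the table; +x points from the stack bay to the deck (the way plates leave), z up. It may stand at any yaw.
- bay (a point): Centre of the stack bay's floor, 12 mm above the table, axes as the fixture. Aluminium walls behind (-x) and on both sides, tops 50 mm above the table, 2 mm play round the plates; the +x side is open. Four plates stand in it; the top one's underside is 36 mm above the table.
- deck: White receiving deck on the fixture, fixed, 160 (x) x 112 mm, axes as the fixture. Origin: centre of its underside, 12 mm above the table; flat top 33 mm above the table, 3 mm lower than the underside of the stack's top plate. Entry edge at x = -80 mm. Blue side rails from x = -35 to 70 mm, 6.5 mm above the deck, 4 mm play each side of a plate. The gap from stack to deck varies, 4 to 20 mm.
- stop (a point): Middle of the face of the blue stop across the deck's far end (deck x = +70 mm), 3 mm above the deck; the stop stands 6 mm above the deck. Axes as the deck.
- home (a point): Point on the deck's top where the centre of the plate's underside lies when its leading edge is against the stop (deck x = +15 mm). Axes as the deck. A plate at home leaves 40 mm of bare deck behind its trailing edge, room for shut fingertips.
- plate_top: Top of the stack: aluminium plate 110 (x) x 90 x 6 mm with a grippy yellow pad 102 x 82 mm on it, 2 to 6 mm thick (unknown: feel for it), giving 1 mm per 12 N; 0.25 kg. Origin: centre of underside, x along the fixture's within 0.04 rad. Below the bay walls: bear on the pad with shut fingertips and drag slowly (25 mm/s). Friction 0.18; under 3 N fingers slip, over 12 N the next plate comes too.
- plate_second: Bare aluminium plate under the yellow-padded one, 110 x 90 x 8 mm, 0.25 kg, origin at centre of underside. Nothing holds it but friction (about 0.16). Must stay.
- plate_third: Dark plate, third from the top, 110 x 90 x 8 mm, origin likewise. Must stay.
- plate_bottom: Bare aluminium plate at the bottom of the stack, 110 x 90 x 8 mm, origin likewise. Must stay.
- screwdriver: Screwdriver lying on the bench. Bystander.
- wrench: Wrench lying on the bench. Bystander.
- tape_roll: Amber tape roll lying flat, 90 mm across, 24 mm high. Bystander.
- parts_bin: Blue open bin, 150 x 110 x 60 mm. Bystander.
- heat_sink: Finned aluminium heat sink, 90 x 70 x 36 mm. Bystander.
- capacitor: Upright blue capacitor can, 35 mm across, 52 mm high. Bystander.
- terminal_block: Black terminal block with brass screws, 70 x 26 x 22 mm. Bystander.
Things that resemble listed ones, but are neither listed nor needed, are in the scene too. Leave any red look-alike of the plate_top alone.

How it is judged:
On the way:
1. the yellow plate has left the stack and lies on the deck, not necessarily home yet (height (world z) of plate_top below 0.0355 m and angle between plate_top's own z axis and vertical below 0.035 rad and x of plate_top in the frame of home above -0.042 m), for 0.1 s.
At the end, for the whole second after the job is handed in: The yellow plate lies flat on the deck between the rails with its leading edge against the stop (centre within 3 mm of home along x, 6.5 mm across, square within 0.04 rad), at rest and released; the three other plates are within 6 mm of where they began (x of plate_top in the frame of home between -0.003 and 0.003 m and angle between the x axis of plate_top and the x axis of deck, either way round below 0.04 rad and y of plate_top in the frame of home between -0.0065 and 0.0065 m and z of plate_top in the frame of home between -0.002 and 0.0025 m and angle between plate_top's own z axis and vertical below 0.035 rad and linear speed of plate_top below 0.01 m/s and distance of each of plate_second, plate_third, plate_bottom from where it was at the start of the episode below 0.006 m); the robot touches nothing.
It fails at once if the yellow plate is pressed or pushed with more than 20 N (contact force between the fingers and plate_top above 20 N).
It fails at once if the yellow plate is lifted (more than 10 mm above its place on the stack) or tipped by more than 0.25 rad (height (world z) of plate_top above 0.046 m or angle between plate_top's own z axis and vertical above 0.25 rad).
It fails at once if a plate of the remaining stack is shifted by more than 6 mm (distance of any of plate_second, plate_third, plate_bottom from where it was at the start of the episode above 0.006 m).
It fails at once if a bystander is moved by more than 15 mm (distance of any of screwdriver, wrench, tape_roll, parts_bin, heat_sink, capacitor, terminal_block from where it was at the start of the episode above 0.015 m).
It also fails if it takes over 72 s, if anything falls off the work surface, if the arm or the gripper's body presses on something with over 40 N, if the wrist force passes 120 N, or if a joint passes its speed limit or range.

### The arm

A 7-joint arm with a two-finger parallel gripper is mounted at the origin on the work surface. World frame = base frame: x ahead of the robot, y to its left, z up, the work surface at z = 0. Lengths are in m, angles in rad, forces in N, time in s.
With the tool pointing down it reaches from about 0.4 to 0.875 m from the base axis. Payload 6.5 kg.
Tool frame: the origin (TCP) lies midway between the tips of the shut fingers; the grasp point (between the pads) lies 19 mm behind it (hold_point_z is the distance from the TCP to the grasp point, in m); y points along the fingers, x is the direction in which the jaws open and shut, and the axes are right-handed (so a half turn about y gives the same grasp; the last joint's range is limited). The gripper opens to 88 mm and grips with 3 to 60 N. Pads are 18 mm wide; open, the fingers measure 123 mm over their backs; the gripper's body (75 mm by 187 mm) begins 45 mm behind the grasp point.
Start: joints at [1.1, 0.536, -0.004, 1.538, 0.003, 1.067, -0.071], TCP at [0.256, -0.597, 0.239] pointing down, gripper open.
Joint ranges: [-2.7, 2.7], [-0.37, 2.16], [-1.27, 1.26], [0.24, 2.4], [-1.31, 4.45], [0.19, 1.91], [-2.76, 2.76]. Speed limits (rad/s): [2.39, 2.39, 3.14, 3.14, 3.14, 3.14, 3.14].

### API

Orientations are given as a unit quaternion [x, y, z, w].
In Python, from bench import read_state, capture, get_calibration, job_done, search_frame, outline_of, tip_of, hold_point_z gives the robot as it stands.
- The arm moves only by the shell command python3 -m creep 'ROWS' [FORCE]. ROWS is JSON, a list of rows, each an object with "hand": the closure, from 0 (fully open) to 1 (shut); "slide": the shift along the tool's x, y, z in mm, a list of three; "twist": the turn about the tool's y in rad. In form: [{"hand": hand, "slide": [dx, dy, dz], "twist": twist}, ...]. A call has 1 to 5 rows; each row shifts and turns the commanded pose from where the row before left it, along the tool's axes as they then stand; what a row does not reach is not made up. A row lasts 1/12 s, in which the tool goes at most 41.7 mm and 7.16 degrees, less where a joint would pass 70% of its speed; a pose out of reach is approached as far as the arm can. A call is refused whole if a number of a shift passes 41.7 or a number of a turn 0.125, either way. A call with a gripper value outside its range is refused whole. The fingers move at their own pace and stop on an object; FORCE is the grip in N (left out, the last holds). Time passes only in rows, so rows that do not move let the fingers close. It gives the time, the measured TCP pose, the force and the opening at its end, in the units of the state.
- read_state(): the state, without advancing time (a new reading comes with each control period).
- capture(name): name is "side" or "top" or "wrist"; returns (picture, depth): 384x512x3 uint8, red, green, blue; 384x512 float32, m along the optical axis (not along the pixel's ray), 0 where there is no reading.
- get_calibration(name): a dict with "vertical_fov" (degrees; the focal length in pixels is half the picture's height over the tangent of half this angle, whatever the lens; pixels are square), "cx", "cy" (the principal point, pixels), "view" (4x4, takes a point from world to camera coordinates); the wrist camera has in their place "mount" (4x4, takes a point from camera to tool coordinates, whose origin is the TCP and whose axes are the tool frame's). Camera axes: x right, y down, z forward; pixel columns grow to the right and rows downward; lengths in m; the calibration is good to about 2 mm. The wrist camera is an equidistant fisheye: a pixel r from the principal point sees the ray r / f radians off the axis. A picture is of the moment at which its call begins: read the wrist's pose just before it. get_calibration takes no time and is no camera call.
- job_done(): hands the job in, once; it reports no verdict.
Trained networks look in the newest picture that a camera, given by its name, has taken for a name from the list of things; names that differ only in an ending like _2 or _b are one class to them, and where a whole thing is asked for, a point or a joint stands for the part that bears it (a point fixed in the world has none). Each returns a list of dicts, best first, with "confidence" (0 to 1); they miss things now and then, are a little off and sometimes report something else, mostly with a low value. They report only what shows in the picture. A call takes as long as a camera call. They do not tell look-alikes from the thing itself.
- search_frame(camera, name): "rect" ([left, top, width, height] in pixels, round what is visible of it).
- outline_of(camera, name): "pixels" (384x512 bool, what is visible of it) and "rect" ([left, top, width, height] in pixels, round what is visible of it).
- tip_of(camera, name): "at" ([column, row] in pixels: a listed point, or the origin of a listed thing).
The state is a dict: "time_s": time; "q": joint angles; "dq": joint speeds; "joint_efforts": joint torques, N m; "tool_pos": TCP position; "tcp_rot": TCP orientation; "wrist_force": force on the tool from outside, world axes, zero at the start; "ft_torque": the same for the moment, N m; "width": opening from 0.0 (shut) to 1.0 (fully open).
Only numpy, scipy, OpenCV 4.12 (cv2) and the standard library are available. Lean on these libraries where they do the work, as an engineer would, in place of code of your own. Each camera call takes 0.05 s, during which the arm holds its last target.

## Working session

There is one attempt and no reset: what is moved stays moved. The work goes in short steps, Python scripts to look and compute and a shell command to move; the robot and the scene stay as the last step left them, time stands still between calls to the robot, and variables do not carry over. Pictures are saved under pics/ and viewed, and the job is handed in when it is done.

```bash
ls; mkdir -p pics
python3 - <<'E'
from bench import *
import cv2
s=read_state(); print(s)
for n in ("top","side","wrist"):
    p,d=capture(n); cv2.imwrite(f"pics/{n}0.png",p[:,:,::-1])
    for t in ("plate_top","deck","fixture"):
        r=search_frame(n,t); print(n,t,[(x['rect'],round(x['confidence'],2)) for x in r][:3])
    for t in ("home","stop","bay","plate_top"):
        r=tip_of(n,t); print(n,t,[(x['at'],round(x['confidence'],2)) for x in r][:3])
print(hold_point_z, get_calibration("wrist"))
E
```

```text
pics
{'time_s': 0.0, 'q': array([ 1.09983779,  0.53717031, -0.00442663,  1.53886476,  0.00261742,
        1.0673255 , -0.07122521]), 'dq': array([-0.00101088,  0.00072067,  0.00058069,  0.00033616,  0.00016929,
       -0.0012213 , -0.0022793 ]), 'joint_efforts': array([ 7.25519476e-04, -5.70984507e+01,  9.91177149e-01, -2.51603293e+01,
       -5.62128390e-02,  1.80288241e-02,  1.32902851e-04]), 'tool_pos': array([ 0.25569432, -0.59691654,  0.23783979]), 'tcp_rot': array([-0.59000704,  0.38982945, -0.3887343 ,  0.59060168]), 'wrist_force': array([-0.63050334, -0.03519453, -0.40372626]), 'ft_torque': array([-0.01088651, -0.00196699, -0.02806722]), 'width': 0.9962243140696075}
top plate_top [([266.2, 145.1, 32.2, 38.0], 0.83), ([329.4, 288.8, 38.6, 42.8], 0.78), ([183.1, 214.3, 34.3, 37.1], 0.56)]
top deck [([250.0, 179.9, 43.7, 58.3], 0.78)]
top fixture [([243.5, 139.1, 61.6, 106.2], 0.63)]
top home [([271.4, 212.4], 0.74), ([384.0, 233.2], 0.43)]
top stop [([269.1, 230.8], 0.98)]
top bay [([277.3, 163.5], 0.71), ([398.2, 206.1], 0.42)]
top plate_top [([281.2, 165.1], 0.93), ([345.3, 3
[... 361 characters left out ...]
176.7], 0.42)]
side bay []
side plate_top [([236.6, 173.9], 0.8), ([409.1, 190.9], 0.6), ([195.9, 237.3], 0.58)]
wrist plate_top [([29.6, 104.5, 51.4, 74.2], 0.76)]
wrist deck []
wrist fixture []
wrist home []
wrist stop []
wrist bay []
wrist plate_top []
0.0187 {'vertical_fov': 65.70646984690485, 'cx': 253.2848879637962, 'cy': 196.04438279357774, 'mount': array([[ 9.99999560e-01,  1.03992868e-04, -9.32733428e-04,
         7.82721629e-04],
       [ 9.23037012e-04, -2.88716897e-01,  9.57414070e-01,
        -1.46204410e-01],
       [-1.69731666e-04, -9.57414509e-01, -2.88716865e-01,
         7.46985860e-02],
       [ 0.00000000e+00,  0.00000000e+00,  0.00000000e+00,
         1.00000000e+00]])}
```

View images.

View pics/top0.png

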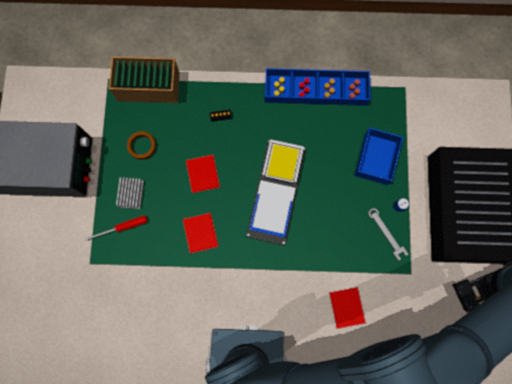

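View pics/side0.png

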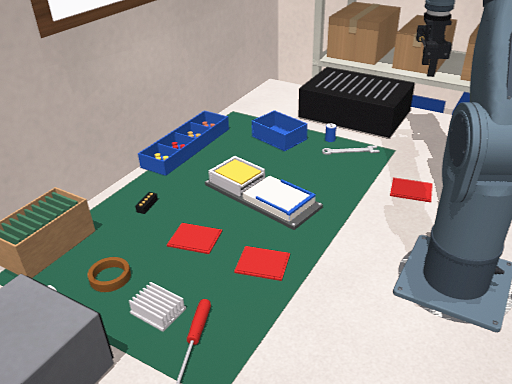

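```bash
cat > h.py <<'E'
import numpy as np
from scipy.spatial.transform import Rotation as R
from bench import *
def ray(name,uv,s=None):
    c=get_calibration(name); f=192/np.tan(np.radians(c['vertical_fov'])/2)
    x=(np.asarray(uv,float)-[c['cx'],c['cy']])/f
    if name=='wrist':
        th=np.linalg.norm(x,axis=-1,keepdims=True); sc=np.where(th>1e-9,np.sin(th)/np.maximum(th,1e-9),1)
        d=np.concatenate([x*sc,np.cos(th)],-1)
        T=np.eye(4);T[:3,:3]=R.from_quat(s['tcp_rot']).as_matrix();T[:3,3]=s['tool_pos'];M=T@c['mount']
    else:
        d=np.concatenate([x,np.ones(x.shape[:-1]+(1,))],-1); M=np.linalg.inv(c['view'])
    return M[:3,3], d@M[:3,:3].T
def atz(name,uv,z,s=None):
    o,d=ray(name,uv,s); return o+d*((z-o[2])/d[...,2])[...,None]
def pts(name,depth,s=None):
    h,w=depth.shape; v,u=np.mgrid[:h,:w]; uv=np.stack([u,v],-1)
    o,d=ray(name,uv,s)
    if name=='wrist':
        c=get_calibration(name); T=R.from_quat(s['tcp_rot']).as_matrix()@c['mount'][:3,:3]
        d=d/(d@T[:,2])[...,None]
    return o+d*depth[...,None]
E
python3 - <<'E'
from h import *
s=read_state(); print(R.from_quat(s['tcp_rot']).as_matrix().round(3))
for n,uv,z in [('top',[281.2,165.1],.045),('top',[277.3,163.5],.045),('top',[271.4,212.4],.033),('top',[269.1,230.8],.036),('top',[268,150],.045),('side',[236.6,173.9],.045),('side',[283.9,195],.033),('side',[298.6,201.2],.036)]:
    print(n,uv,atz(n,uv,z).round(4))
print(np.linalg.inv(get_calibration('top')['view']).round(2)); print(np.linalg.inv(get_calibration('side')['view']).round(2))
E
```

```text
[[ 0.394 -0.     0.919]
 [-0.919  0.     0.394]
 [-0.    -1.    -0.   ]]
top [281.2, 165.1] [ 0.614  -0.0907  0.045 ]
top [277.3, 163.5] [ 0.6188 -0.0783  0.045 ]
top [271.4, 212.4] [ 0.4644 -0.0644  0.033 ]
top [269.1, 230.8] [ 0.4063 -0.0589  0.036 ]
top [268, 150] [ 0.662  -0.0478  0.045 ]
side [236.6, 173.9] [ 0.6204 -0.0815  0.045 ]
side [283.9, 195] [ 0.4633 -0.0685  0.033 ]
side [298.6, 201.2] [ 0.4144 -0.0579  0.036 ]
[[ 0.03 -0.98  0.2   0.21]
 [-1.   -0.03  0.01 -0.03]
 [-0.   -0.2  -0.98  1.52]
 [ 0.    0.    0.    1.  ]]
[[-0.87 -0.27  0.41 -0.03]
 [-0.49  0.5  -0.71  0.87]
 [-0.01 -0.82 -0.57  0.77]
 [ 0.    0.    0.    1.  ]]
```

```bash
python3 -m creep '[{"hand":1,"slide":[0,-10,0],"twist":0.11},{"hand":1,"slide":[0,-10,0],"twist":0.11},{"hand":1,"slide":[0,-10,0],"twist":0.11},{"hand":1,"slide":[0,-10,0],"twist":0.11},{"hand":1,"slide":[0,-10,0],"twist":0.11}]' 10
python3 - <<'E'
from h import *
s=read_state(); M=R.from_quat(s['tcp_rot']).as_matrix(); print(M.round(3)); print(M.T@(np.array([.60,-.085,.26])-s['tool_pos']))
E
```

```text
time_s: 1.62
tool_pos: [0.256, -0.5974, 0.2892]
tcp_rot: [0.461, -0.536, 0.536, -0.461]
wrist_force: [-0.1, 0.4, 0.7]
width: 0.647
[[-0.15   0.     0.989]
 [-0.989  0.    -0.15 ]
 [-0.    -1.     0.   ]]
[-0.55819724  0.02928607  0.26322634]
```

```bash
for i in 1; do
python3 -m creep '[{"hand":1,"slide":[-33,0,15.5],"twist":0},{"hand":1,"slide":[-33,0,15.5],"twist":0},{"hand":1,"slide":[-33,0,15.5],"twist":0},{"hand":1,"slide":[-33,0,15.5],"twist":0},{"hand":1,"slide":[-33,0,15.5],"twist":0}]'
python3 -m creep '[{"hand":1,"slide":[-33,0,15.5],"twist":0},{"hand":1,"slide":[-33,0,15.5],"twist":0},{"hand":1,"slide":[-33,0,15.5],"twist":0},{"hand":1,"slide":[-33,0,15.5],"twist":0},{"hand":1,"slide":[-33,0,15.5],"twist":0}]'
python3 -m creep '[{"hand":1,"slide":[-33,2,15.5],"twist":0},{"hand":1,"slide":[-33,2,15.5],"twist":0},{"hand":1,"slide":[-33,2,15.5],"twist":0},{"hand":1,"slide":[-33,2,15.5],"twist":0},{"hand":1,"slide":[-33,2,15.5],"twist":0}]'
python3 -m creep '[{"hand":1,"slide":[-33,0,15.5],"twist":0},{"hand":1,"slide":[-33,0,15.5],"twist":0},{"hand":1,"slide":[0,0,0],"twist":0},{"hand":1,"slide":[0,0,0],"twist":0}]'
done
cat > look.py <<'E'
from h import *
import cv2,sys,pickle
k=sys.argv[1]
s=read_state(); p,d=capture('wrist'); pickle.dump((s,p,d),open(f'{k}.pkl','wb'))
cv2.imwrite(f'pics/{k}.png',p[:,:,::-1])
print(s['time_s'],s['tool_pos'])
for t in ("plate_top","deck"):
    for x in outline_of('wrist',t)[:3]: print(t,x['rect'],x['confidence'])
for t,z in (("home",.033),("stop",.036),("bay",.045),("plate_top",.045)):
    for x in tip_of('wrist',t)[:2]: print(t,x['at'],round(x['confidence'],2),atz('wrist',x['at'],z,s).round(4))
P=pts('wrist',d,s); np.save(f'{k}_P.npy',P)
E
python3 look.py w1
```

```text
time_s: 2.03
tool_pos: [0.3573, -0.4439, 0.2889]
tcp_rot: [0.462, -0.535, 0.535, -0.462]
wrist_force: [1.0, 0.8, 0.5]
width: 0.265
time_s: 2.45
tool_pos: [0.4578, -0.2918, 0.289]
tcp_rot: [0.462, -0.535, 0.535, -0.462]
wrist_force: [0.2, -0.6, -0.1]
width: 0.004
time_s: 2.87
tool_pos: [0.5584, -0.1397, 0.2788]
tcp_rot: [0.462, -0.535, 0.535, -0.462]
wrist_force: [0.3, -0.3, -0.6]
width: 0.006
time_s: 3.2
tool_pos: [0.5986, -0.0778, 0.2785]
tcp_rot: [-0.463, 0.534, -0.534, 0.464]
wrist_force: [-0.4, -0.2, -0.1]
width: 0.007
3.2 [ 0.59859917 -0.07780683  0.27846182]
plate_top [108.4, 258.0, 36.4, 58.3] 0.88
plate_top [225.5, 101.5, 73.8, 86.0] 0.67
plate_top [74.3, 146.7, 68.4, 85.7] 0.56
deck [216.7, 188.8, 79.2, 64.9] 0.74
plate_top [384.9, 342.8] 0.91 [ 0.2353 -0.2795  0.045 ]
plate_top [261.6, 142.8] 0.61 [ 0.6283 -0.0928  0.045 ]
```

View pics/w1.png

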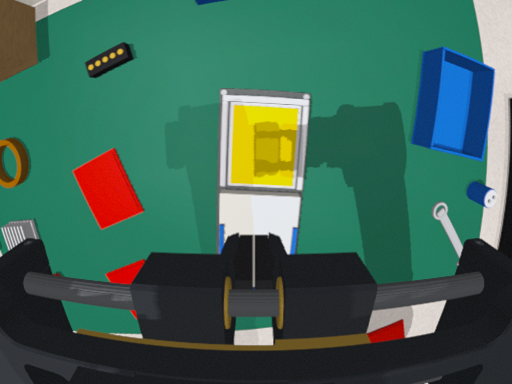

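Run:
```python
from h import *
import cv2,pickle
s,p,d=pickle.load(open('w1.pkl','rb')); P=np.load('w1_P.npy')
hsv=cv2.cvtColor(p,cv2.COLOR_RGB2HSV)
m=(hsv[...,0]>24)&(hsv[...,0]<34)&(hsv[...,1]>150); m[:85]=0;m[200:]=0;m[:,:215]=0;m[:,320:]=0
print('yellow n',m.sum()); Q=P[m&(d>0)]; print('depth pad z',np.median(Q[:,2]),np.percentile(Q[:,2],[10,90]))
c=cv2.findContours(m.astype(np.uint8),cv2.RETR_EXTERNAL,cv2.CHAIN_APPROX_NONE)[0]; c=max(c,key=cv2.contourArea)[:,0,:]
X=atz('wrist',c,.0455,s)[:,:2]
print('rect',cv2.minAreaRect((X*1000).astype(np.float32)))
# deck/wall depth
for n,(u,v) in dict(deck1=(260,215),deck2=(275,225),wallL=(223,140),wallR=(306,140),back=(262,95)).items():
    w=P[v-2:v+3,u-2:u+3]; print(n,np.median(w.reshape(-1,3),0).round(4))
# deck white mask
mw=(hsv[...,1]<40)&(hsv[...,2]>150); mw[:190]=0; mw[250:]=0; mw[:,:210]=0; mw[:,310:]=0
ww=np.argwhere(mw); print('white n',len(ww),ww.min(0),ww.max(0)); print(np.median(P[mw][:,2]))
big=cv2.resize(p[85:255,200:330],None,fx=4.4,fy=3.5,interpolation=cv2.INTER_CUBIC); cv2.imwrite('pics/w1z.png',big[:,:,::-1])
```

```text
yellow n 4840
depth pad z 0.0475538551483661 [0.04654268 0.04853288]
rect ((624.1804809570312, -94.70127868652344), (80.58100891113281, 101.03670501708984), 78.96070098876953)
deck1 [ 0.5271 -0.0772  0.0334]
deck2 [ 0.5087 -0.0964  0.0333]
wallL [ 0.6395 -0.0452  0.0497]
wallR [ 0.6217 -0.1555  0.0122]
back [ 0.6902 -0.1025  0.0128]
white n 3302 [193 219] [249 300]
0.03323822496894413
```

View pics/w1z.png

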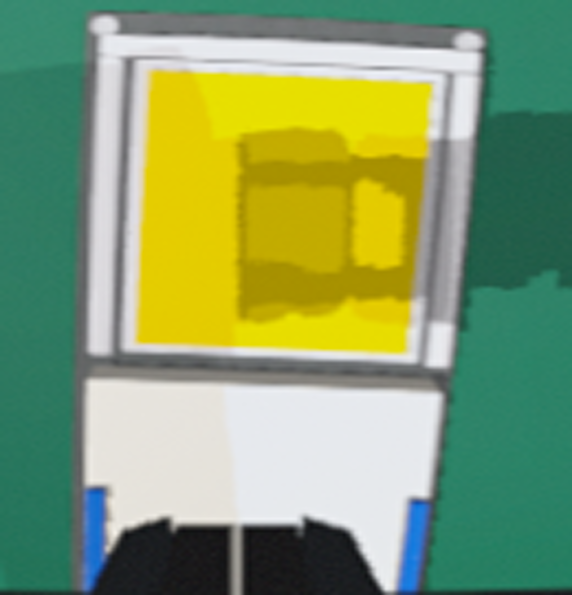

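```bash
python3 -m creep '[{"hand":1,"slide":[0,0,-38],"twist":0.01},{"hand":1,"slide":[0,0,-38],"twist":0.01},{"hand":1,"slide":[0,0,-38],"twist":0.01},{"hand":1,"slide":[0,0,-38],"twist":0.01},{"hand":1,"slide":[0,0,-20],"twist":0.01}]'
python3 -m creep '[{"hand":1,"slide":[0,0,0],"twist":0},{"hand":1,"slide":[0,0,0],"twist":0}]'
python3 look.py w2
python3 - <<'E'
import cv2
p=cv2.imread('pics/w2.png'); cv2.imwrite('pics/w2z.png',cv2.resize(p[60:260,180:340],None,fx=4,fy=3,interpolation=cv2.INTER_CUBIC))
E
```

```text
time_s: 3.97
tool_pos: [0.424, -0.0527, 0.2784]
tcp_rot: [-0.449, 0.547, -0.546, 0.448]
wrist_force: [-0.6, 0.4, -0.8]
width: 0.005
time_s: 4.13
tool_pos: [0.4278, -0.053, 0.2793]
tcp_rot: [0.448, -0.546, 0.547, -0.449]
wrist_force: [-0.4, -0.4, -0.2]
width: 0.008
4.1333 [ 0.42777263 -0.05296896  0.27926458]
plate_top [62.1, 45.7, 73.5, 89.7] 0.95
plate_top [90.4, 167.4, 74.5, 79.2] 0.74
plate_top [220.3, 0.0, 70.2, 56.6] 0.66
deck [212.8, 67.9, 80.7, 117.9] 0.85
deck [4.3, 140.4, 25.7, 57.6] 0.42
home [256.4, 137.2] 0.72 [ 0.4641 -0.0646  0.033 ]
home [253.7, 77.2] 0.45 [ 0.5427 -0.0766  0.033 ]
stop [254.2, 183.0] 0.86 [ 0.4041 -0.0498  0.036 ]
plate_top [98.2, 90.3] 0.97 [0.5798 0.1344 0.045 ]
plate_top [254.5, 14.3] 0.83 [ 0.6243 -0.0938  0.045 ]
```

View pics/w2z.png

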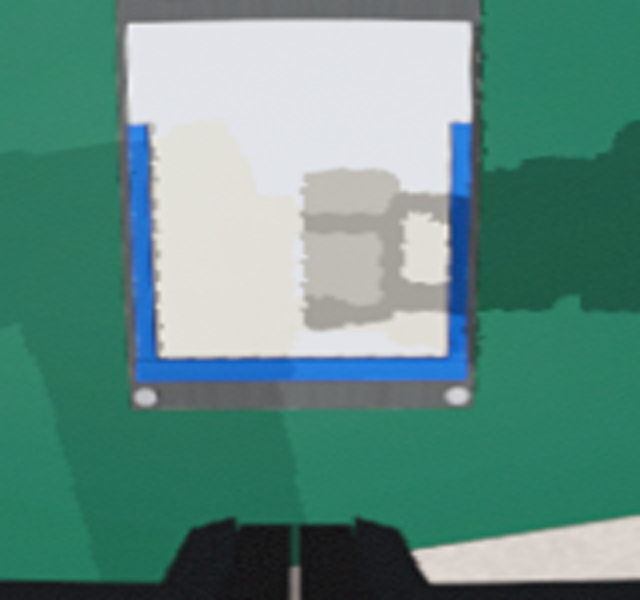

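Run:
```python
from h import *
import cv2,pickle
s,p,d=pickle.load(open('w2.pkl','rb')); P=np.load('w2_P.npy')
hsv=cv2.cvtColor(p,cv2.COLOR_RGB2HSV)
roi=np.zeros(d.shape,bool); roi[64:190,205:305]=1
w=(hsv[...,1]<45)&(hsv[...,2]>140)&roi; b=(hsv[...,0]>105)&(hsv[...,0]<125)&(hsv[...,1]>150)&roi
def big(m):
    n,l,st,_=cv2.connectedComponentsWithStats(m.astype(np.uint8)); return l==1+np.argmax(st[1:,4])
w=big(w)
for n,m,z in(('white',w,.033),('w+b',w|b,.0365)):
    c=max(cv2.findContours(m.astype(np.uint8),cv2.RETR_EXTERNAL,cv2.CHAIN_APPROX_NONE)[0],key=cv2.contourArea)[:,0]
    print(n,cv2.minAreaRect((atz('wrist',c,z,s)[:,:2]*1000).astype(np.float32)), np.median(P[m][:,2]))
# line fits with x edges in tool-ish frame
def fit(px,z):
    X=atz('wrist',np.array(px,float),z,s)[:,:2]
    vx,vy,x0,y0=cv2.fitLine(X.astype(np.float32),cv2.DIST_HUBER,0,.001,.001)[:,0]; a=np.degrees(np.arctan2(vy,vx)); return round(a%180,2),(round(float(x0),4),round(float(y0),4))
ent=[];st=[];L=[];Rr=[]
for u in range(218,290,2):
    if w[:,u].any(): ent.append((u,np.argmax(w[:,u])-.5))
for u in range(224,288,2):
    col=np.where(b[140:,u])[0]
    if len(col): st.append((u,140+col[0]-.5))
for v in range(110,175,2):
    r=np.where(b[v])[0]; l=r[r<256]; q=r[r>256]
    L.append((l[0]-.5,v)); Rr.append((q[-1]+.5,v))
print('entry',fit(ent,.033)); print('stop',fit(st,.039)); print('L outer',fit(L,.0395),'R outer',fit(Rr,.0395))
M=R.from_quat(s['tcp_rot']).as_matrix(); print(np.degrees(np.arctan2(M[1,2],M[0,2])))
```

```text
white ((483.9230041503906, -65.49636840820312), (112.35238647460938, 150.27178955078125), 79.00187683105469) 0.03321889863628802
w+b ((478.4066162109375, -64.82183837890625), (111.6257553100586, 160.6133270263672), 79.3834457397461) 0.03333245199439633
entry (np.float32(79.17), (0.5577, -0.081))
stop (np.float32(78.78), (0.4094, -0.0522))
L outer (np.float32(168.87), (0.4652, -0.0067)) R outer (np.float32(168.87), (0.4542, -0.1166))
-11.216573432620063
```

```bash
cat > d.py <<'E'
from h import *
import sys
s=read_state(); M=R.from_quat(s['tcp_rot']).as_matrix()
t=np.array([float(x) for x in sys.argv[1:4]])
print('tool delta mm',(1000*M.T@(t-s['tool_pos'])).round(1),'tcp',s['tool_pos'].round(4),'f',s['wrist_force'].round(2),'yaw',np.degrees(np.arctan2(M[1,2],M[0,2])).round(2))
E
python3 d.py .624 -.0945 .08
```

```text
tool delta mm [  3.2 198.5 199.7] tcp [ 0.4287 -0.0526  0.2785] f [-0.08 -0.11  0.07] yaw -11.19
```

```bash
python3 -m creep '[{"hand":1,"slide":[1,5,35],"twist":0},{"hand":1,"slide":[1,10,35],"twist":0},{"hand":1,"slide":[1,20,35],"twist":0},{"hand":1,"slide":[0,20,35],"twist":0},{"hand":1,"slide":[0,25,30],"twist":0}]'
python3 -m creep '[{"hand":1,"slide":[0,30,20],"twist":0},{"hand":1,"slide":[0,30,10],"twist":0},{"hand":1,"slide":[0,30,0],"twist":0},{"hand":1,"slide":[0,20,0],"twist":0},{"hand":1,"slide":[0,8,0],"twist":0}]'
python3 -m creep '[{"hand":1,"slide":[0,0,0],"twist":0},{"hand":1,"slide":[0,0,0],"twist":0}]'
python3 d.py .624 -.0945 .05; python3 look.py w3 >/dev/null
```

```text
time_s: 4.9
tool_pos: [0.5975, -0.0892, 0.1982]
tcp_rot: [0.448, -0.546, 0.547, -0.449]
wrist_force: [0.4, 0.3, 0.6]
width: 0.003
time_s: 5.32
tool_pos: [0.6216, -0.0941, 0.0765]
tcp_rot: [-0.45, 0.548, -0.545, 0.447]
wrist_force: [-0.5, 0.1, -0.3]
width: 0.005
time_s: 5.48
tool_pos: [0.6243, -0.0943, 0.0812]
tcp_rot: [0.449, -0.546, 0.546, -0.449]
wrist_force: [-0.1, 0.5, -0.0]
width: 0.002
tool delta mm [ 0.2 31.2 -0.2] tcp [ 0.6243 -0.0943  0.0812] f [-0.13  0.53 -0.04] yaw -11.18
```

View pics/w3.png

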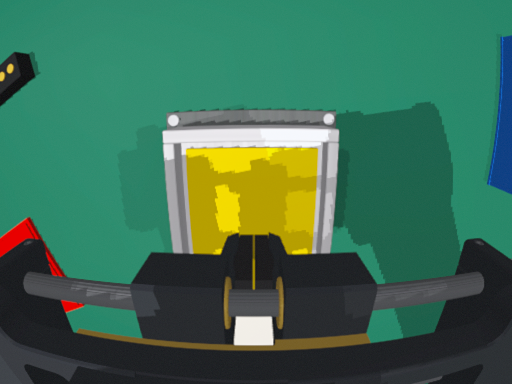

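```bash
python3 -m creep '[{"hand":1,"slide":[0,8,0],"twist":0},{"hand":1,"slide":[0,8,0],"twist":0},{"hand":1,"slide":[0,6,0],"twist":0},{"hand":1,"slide":[0,4,0],"twist":0},{"hand":1,"slide":[0,2,0],"twist":0}]'
python3 -m creep '[{"hand":1,"slide":[0,1,0],"twist":0},{"hand":1,"slide":[0,0,0],"twist":0},{"hand":1,"slide":[0,0,0],"twist":0}]'
python3 d.py .624 -.0945 .05
```

```text
time_s: 6.25
tool_pos: [0.623, -0.0942, 0.0514]
tcp_rot: [-0.449, 0.547, -0.546, 0.448]
wrist_force: [0.4, -0.3, -0.4]
width: 0.003
time_s: 6.5
tool_pos: [0.624, -0.0943, 0.0518]
tcp_rot: [0.449, -0.546, 0.546, -0.449]
wrist_force: [0.2, -0.2, -0.0]
width: 0.01
tool delta mm [0.2 1.8 0.1] tcp [ 0.624  -0.0943  0.0518] f [ 0.18 -0.22 -0.03] yaw -11.18
```

```bash
for i in 1 2 3 4; do
[ $i = 1 ] && python3 -m creep '[{"hand":1,"slide":[0,1,0],"twist":0},{"hand":1,"slide":[0,1,0],"twist":0},{"hand":1,"slide":[0,1,0],"twist":0},{"hand":1,"slide":[0,0,0],"twist":0}]'; done
python3 d.py .624 -.0945 .05
```

```text
time_s: 6.83
tool_pos: [0.6237, -0.0943, 0.0486]
tcp_rot: [-0.449, 0.546, -0.546, 0.449]
wrist_force: [-0.1, -1.3, -0.1]
width: 0.005
tool delta mm [ 0.2 -1.4  0.4] tcp [ 0.6237 -0.0943  0.0486] f [-0.06 -1.33 -0.06] yaw -11.18
```

```bash
python3 -m creep '[{"hand":1,"slide":[0,0.5,0],"twist":0},{"hand":1,"slide":[0,0,0],"twist":0}]'
python3 -m creep '[{"hand":1,"slide":[0,0.5,0],"twist":0},{"hand":1,"slide":[0,0,0],"twist":0}]'
python3 d.py .624 -.0945 .05
```

```text
time_s: 7.0
tool_pos: [0.6238, -0.0943, 0.0482]
tcp_rot: [-0.449, 0.546, -0.546, 0.449]
wrist_force: [-0.6, -0.9, -0.6]
width: 0.004
time_s: 7.17
tool_pos: [0.6239, -0.0943, 0.0478]
tcp_rot: [0.449, -0.546, 0.546, -0.449]
wrist_force: [-1.2, 0.1, 0.2]
width: 0.006
tool delta mm [ 0.2 -2.2  0.2] tcp [ 0.6239 -0.0943  0.0478] f [-1.17  0.13  0.22] yaw -11.18
```

```bash
python3 -m creep '[{"hand":1,"slide":[0,0.5,0],"twist":0},{"hand":1,"slide":[0,0,0],"twist":0}]'|egrep 'pos|force'
python3 -m creep '[{"hand":1,"slide":[0,0.3,0],"twist":0},{"hand":1,"slide":[0,0,0],"twist":0}]'|egrep 'pos|force'
python3 -m creep '[{"hand":1,"slide":[0,0.3,0],"twist":0},{"hand":1,"slide":[0,0,0],"twist":0}]'|egrep 'pos|force'
```

```text
tool_pos: [0.6239, -0.0943, 0.0475]
wrist_force: [-0.6, -1.3, 4.5]
tool_pos: [0.624, -0.0943, 0.0473]
wrist_force: [-1.7, 0.9, 6.0]
tool_pos: [0.6241, -0.0943, 0.0472]
wrist_force: [-2.2, -0.7, 7.6]
```

```bash
python3 -m creep '[{"hand":1,"slide":[0,-0.1,-0.5],"twist":0},{"hand":1,"slide":[0,0,-1],"twist":0},{"hand":1,"slide":[0,0,-1.5],"twist":0},{"hand":1,"slide":[0,0,-2],"twist":0}]'|egrep 'pos|force'
python3 -m creep '[{"hand":1,"slide":[0,0,-2],"twist":0},{"hand":1,"slide":[0,0,-2],"twist":0},{"hand":1,"slide":[0,0,-2],"twist":0}]'|egrep 'pos|force'
```

```text
tool_pos: [0.6199, -0.0934, 0.0473]
wrist_force: [1.3, -1.4, 6.3]
tool_pos: [0.6139, -0.0922, 0.0473]
wrist_force: [0.9, -1.2, 6.6]
```

```bash
python3 -m creep '[{"hand":1,"slide":[0,0,-2],"twist":0},{"hand":1,"slide":[0,0,-2],"twist":0},{"hand":1,"slide":[0,0,-2],"twist":0},{"hand":1,"slide":[0,0,-2],"twist":0},{"hand":1,"slide":[0,0,-2],"twist":0}]'|egrep 'pos|force'
python3 look.py w4 >/dev/null
```

```text
tool_pos: [0.6041, -0.0902, 0.0474]
wrist_force: [1.7, -0.5, 6.2]
```

View pics/w4.png

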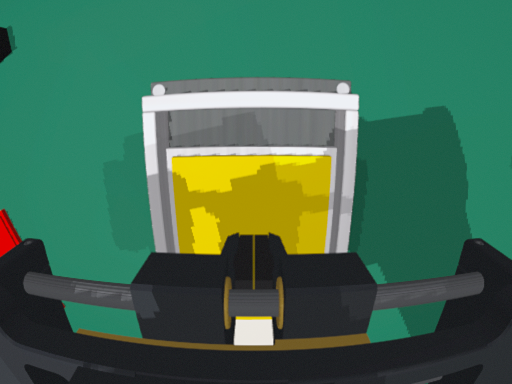

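```bash
python3 -m creep '[{"hand":1,"slide":[0,0,-2],"twist":0},{"hand":1,"slide":[0,0,-2],"twist":0},{"hand":1,"slide":[0,0,-2],"twist":0},{"hand":1,"slide":[0,0,-2],"twist":0},{"hand":1,"slide":[0,0,-2],"twist":0}]'|egrep 'pos|force'
python3 -m creep '[{"hand":1,"slide":[0,0,-2],"twist":0},{"hand":1,"slide":[0,0,-2],"twist":0},{"hand":1,"slide":[0,0,-2],"twist":0},{"hand":1,"slide":[0,0,-2],"twist":0},{"hand":1,"slide":[0,0,-2],"twist":0}]'|egrep 'pos|force'
python3 -m creep '[{"hand":1,"slide":[0,0,-2],"twist":0},{"hand":1,"slide":[0,0,-2],"twist":0},{"hand":1,"slide":[0,0,-2],"twist":0},{"hand":1,"slide":[0,0,-2],"twist":0}]'|egrep 'pos|force'
```

```text
tool_pos: [0.5943, -0.0883, 0.0473]
wrist_force: [0.9, -0.1, 5.6]
tool_pos: [0.5845, -0.0864, 0.0473]
wrist_force: [0.8, 0.5, 5.6]
tool_pos: [0.5766, -0.0848, 0.0473]
wrist_force: [1.2, -0.6, 6.5]
```

```bash
python3 -m creep '[{"hand":1,"slide":[0,0,-2],"twist":0},{"hand":1,"slide":[0,0,-2],"twist":0},{"hand":1,"slide":[0,0,-2],"twist":0}]'|egrep 'pos|force'
python3 -m creep '[{"hand":1,"slide":[0,0,-2],"twist":0},{"hand":1,"slide":[0,0.05,-2],"twist":0}]'|egrep 'pos|force'
python3 -m creep '[{"hand":1,"slide":[0,0.1,-2],"twist":0},{"hand":1,"slide":[0,0.1,-2],"twist":0}]'|egrep 'pos|force'
```

```text
tool_pos: [0.5707, -0.0836, 0.0473]
wrist_force: [0.8, 0.0, 5.1]
tool_pos: [0.5668, -0.0829, 0.0472]
wrist_force: [1.5, -0.9, 5.0]
tool_pos: [0.5629, -0.0821, 0.0471]
wrist_force: [1.5, -0.2, 6.3]
```

```bash
python3 -m creep '[{"hand":1,"slide":[0,0.1,-2],"twist":0},{"hand":1,"slide":[0,0.1,-2],"twist":0},{"hand":1,"slide":[0,0.1,-2],"twist":0}]'|egrep 'pos|force'
python3 -m creep '[{"hand":1,"slide":[0,0.1,-2],"twist":0},{"hand":1,"slide":[0,0.1,-2],"twist":0},{"hand":1,"slide":[0,0.1,-2],"twist":0}]'|egrep 'pos|force'
```

```text
tool_pos: [0.5571, -0.0809, 0.0468]
wrist_force: [1.5, -0.4, 6.9]
tool_pos: [0.5513, -0.0798, 0.0465]
wrist_force: [2.1, -0.1, 7.0]
```

```bash
python3 -m creep '[{"hand":1,"slide":[0,0.04,-2],"twist":0},{"hand":1,"slide":[0,0.04,-2],"twist":0},{"hand":1,"slide":[0,0.04,-2],"twist":0}]'|egrep 'pos|force'
python3 -m creep '[{"hand":1,"slide":[0,0.06,-2],"twist":0},{"hand":1,"slide":[0,0.06,-2],"twist":0},{"hand":1,"slide":[0,0.06,-2],"twist":0}]'|egrep 'pos|force'
python3 look.py w5 >/dev/null
```

```text
tool_pos: [0.5454, -0.0786, 0.0464]
wrist_force: [2.2, -0.8, 6.4]
tool_pos: [0.5395, -0.0775, 0.0462]
wrist_force: [1.6, 0.0, 5.8]
```

View pics/w5.png

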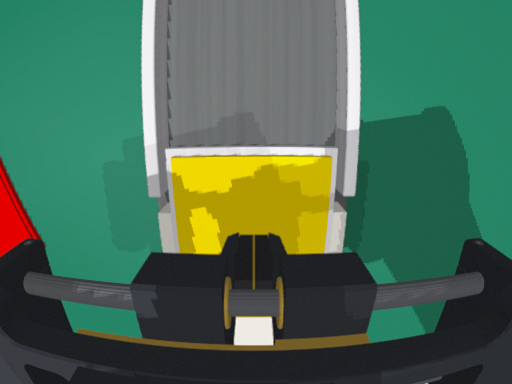

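```bash
python3 -m creep '[{"hand":1,"slide":[0,0.07,-2],"twist":0},{"hand":1,"slide":[0,0.07,-2],"twist":0},{"hand":1,"slide":[0,0.07,-2],"twist":0}]'|egrep 'pos|force'
python3 -m creep '[{"hand":1,"slide":[0,0.05,-2],"twist":0},{"hand":1,"slide":[0,0.05,-2],"twist":0},{"hand":1,"slide":[0,0.05,-2],"twist":0}]'|egrep 'pos|force'
python3 -m creep '[{"hand":1,"slide":[0,0.05,-2],"twist":0},{"hand":1,"slide":[0,0.05,-2],"twist":0},{"hand":1,"slide":[0,0.05,-2],"twist":0}]'|egrep 'pos|force'
```

```text
tool_pos: [0.5337, -0.0763, 0.046]
wrist_force: [0.4, -0.3, 5.9]
tool_pos: [0.5279, -0.0752, 0.0459]
wrist_force: [1.6, -0.5, 6.8]
tool_pos: [0.5221, -0.074, 0.0458]
wrist_force: [1.1, -0.3, 7.3]
```

```bash
python3 -m creep '[{"hand":1,"slide":[0,0,-2],"twist":0},{"hand":1,"slide":[0,0,-2],"twist":0}]'|egrep 'pos|force'
python3 -m creep '[{"hand":1,"slide":[0,0.1,-2],"twist":0},{"hand":1,"slide":[0,0.1,-2],"twist":0}]'|egrep 'pos|force'
python3 -m creep '[{"hand":1,"slide":[0,0.1,-2],"twist":0},{"hand":1,"slide":[0,0.1,-1],"twist":0}]'|egrep 'pos|force'
```

```text
tool_pos: [0.5181, -0.0732, 0.0457]
wrist_force: [0.4, -0.0, 7.3]
tool_pos: [0.5132, -0.0724, 0.0451]
wrist_force: [0.5, -0.6, 0.3]
tool_pos: [0.5096, -0.0718, 0.0445]
wrist_force: [0.5, -0.7, 2.7]
```

```bash
python3 -m creep '[{"hand":1,"slide":[0,0.3,0],"twist":0},{"hand":1,"slide":[0,0,0],"twist":0}]'|egrep 'pos|force'
python3 -m creep '[{"hand":1,"slide":[0,0.3,0],"twist":0},{"hand":1,"slide":[0,0,0],"twist":0}]'|egrep 'pos|force'
python3 look.py w6 >/dev/null
```

```text
tool_pos: [0.5095, -0.0717, 0.0443]
wrist_force: [-0.7, 0.0, 5.8]
tool_pos: [0.5095, -0.0717, 0.0441]
wrist_force: [-2.0, -0.3, 8.0]
```

View pics/w6.png

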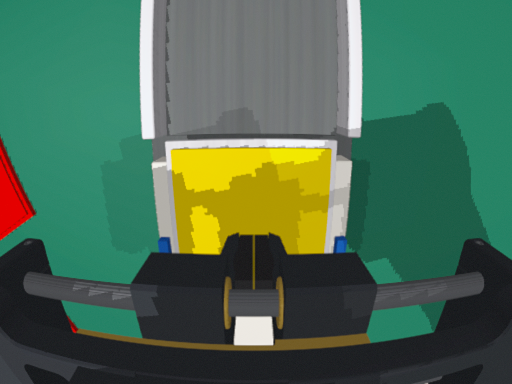

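```bash
python3 -m creep '[{"hand":1,"slide":[0,-0.2,-1],"twist":0},{"hand":1,"slide":[0,0,-2],"twist":0},{"hand":1,"slide":[0,0,-2],"twist":0},{"hand":1,"slide":[0,0,-2],"twist":0}]'|egrep 'pos|force'
python3 -m creep '[{"hand":1,"slide":[0,0,-2],"twist":0},{"hand":1,"slide":[0,0,-2],"twist":0},{"hand":1,"slide":[0,0,-2],"twist":0},{"hand":1,"slide":[0,0,-2],"twist":0}]'|egrep 'pos|force'
python3 -m creep '[{"hand":1,"slide":[0,0,-2],"twist":0},{"hand":1,"slide":[0,0,-2],"twist":0},{"hand":1,"slide":[0,0,-2],"twist":0},{"hand":1,"slide":[0,0,-2],"twist":0}]'|egrep 'pos|force'
python3 -m creep '[{"hand":1,"slide":[0,0,-2],"twist":0},{"hand":1,"slide":[0,0,-2],"twist":0},{"hand":1,"slide":[0,0,-2],"twist":0},{"hand":1,"slide":[0,0,-2],"twist":0}]'|egrep 'pos|force'
```

```text
tool_pos: [0.5033, -0.0704, 0.0444]
wrist_force: [1.4, -1.0, 5.2]
tool_pos: [0.4953, -0.0688, 0.0443]
wrist_force: [0.8, 0.7, 5.1]
tool_pos: [0.4874, -0.0673, 0.0443]
wrist_force: [1.5, 0.2, 4.9]
tool_pos: [0.4795, -0.0657, 0.0443]
wrist_force: [1.3, -0.3, 4.8]
```

```bash
python3 -m creep '[{"hand":1,"slide":[0,0,-2],"twist":0},{"hand":1,"slide":[0,0,-2],"twist":0},{"hand":1,"slide":[0,0,-2],"twist":0},{"hand":1,"slide":[0,0,-2],"twist":0}]'|egrep 'pos|force'
python3 -m creep '[{"hand":1,"slide":[0,0,-1],"twist":0},{"hand":1,"slide":[0,0,-1],"twist":0}]'|egrep 'pos|force'
python3 -m creep '[{"hand":1,"slide":[0,0,-1],"twist":0},{"hand":1,"slide":[0,0,-1],"twist":0}]'|egrep 'pos|force'
python3 look.py w7
```

```text
tool_pos: [0.4716, -0.0642, 0.0443]
wrist_force: [1.3, 0.1, 5.4]
tool_pos: [0.4697, -0.0638, 0.0443]
wrist_force: [0.9, -0.5, 5.5]
tool_pos: [0.4678, -0.0634, 0.0443]
wrist_force: [1.4, -1.3, 4.9]
16.05 [ 0.46778501 -0.06341442  0.04431328]
plate_top [0.2, 95.1, 29.5, 94.5] 0.91
plate_top [62.8, 299.3, 30.0, 32.7] 0.89
plate_top [165.4, 139.0, 170.5, 145.4] 0.73
deck [148.6, 82.1, 201.0, 249.9] 0.84
stop [253.6, 326.9] 0.58 [ 0.4047 -0.0516  0.036 ]
plate_top [249.7, 229.2] 0.73 [ 0.4806 -0.0645  0.045 ]
plate_top [52.5, 318.7] 0.58 [0.4307 0.1028 0.045 ]
```

View pics/w7.png

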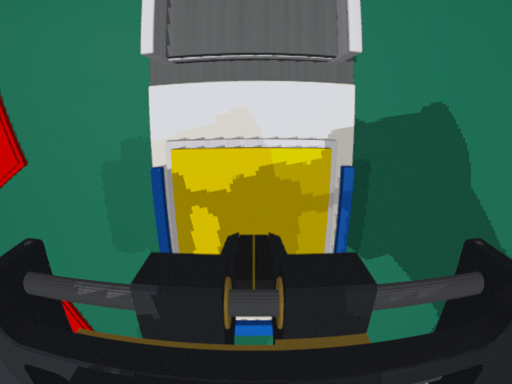

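```bash
python3 -m creep '[{"hand":1,"slide":[0,0,-1],"twist":0},{"hand":1,"slide":[0,0,-1],"twist":0}]'|egrep 'pos|force'
python3 -m creep '[{"hand":1,"slide":[0,0,-1],"twist":0},{"hand":1,"slide":[0,0,-1],"twist":0}]'|egrep 'pos|force'
python3 -m creep '[{"hand":1,"slide":[0,0,-1],"twist":0}]'|egrep 'pos|force'
python3 -m creep '[{"hand":1,"slide":[0,0,-1],"twist":0}]'|egrep 'pos|force'
```

```text
tool_pos: [0.4659, -0.063, 0.0443]
wrist_force: [1.1, -0.6, 5.2]
tool_pos: [0.4639, -0.0627, 0.0443]
wrist_force: [1.4, -0.0, 5.2]
tool_pos: [0.4629, -0.0625, 0.0443]
wrist_force: [1.0, 0.7, 5.4]
tool_pos: [0.4619, -0.0623, 0.0443]
wrist_force: [2.0, -0.2, 4.4]
```

```bash
python3 -m creep '[{"hand":1,"slide":[0,0,-1],"twist":0}]'|egrep 'pos|force'
python3 -m creep '[{"hand":1,"slide":[0,0,-1],"twist":0}]'|egrep 'pos|force'
python3 -m creep '[{"hand":1,"slide":[0,0,-0.7],"twist":0}]'|egrep 'pos|force'
```

```text
tool_pos: [0.4609, -0.0621, 0.0443]
wrist_force: [0.9, 0.1, 5.2]
tool_pos: [0.4599, -0.0618, 0.0443]
wrist_force: [1.2, -0.8, 5.2]
tool_pos: [0.4592, -0.0617, 0.0443]
wrist_force: [1.8, -0.1, 5.1]
```

```bash
python3 -m creep '[{"hand":1,"slide":[0,0,-0.7],"twist":0}]'|egrep 'pos|force'
python3 -m creep '[{"hand":1,"slide":[0,0,-0.7],"twist":0}]'|egrep 'pos|force'
python3 look.py w8
```

```text
tool_pos: [0.4586, -0.0616, 0.0443]
wrist_force: [1.8, 0.1, 5.3]
tool_pos: [0.4585, -0.0616, 0.0444]
wrist_force: [3.2, -1.1, 3.1]
17.3167 [ 0.45853786 -0.06157681  0.04442508]
plate_top [62.2, 299.6, 35.5, 33.8] 0.89
plate_top [165.2, 137.8, 170.0, 114.7] 0.74
plate_top [0.8, 85.3, 26.4, 90.8] 0.58
deck [149.1, 64.7, 204.7, 262.5] 0.76
stop [254.7, 314.8] 0.79 [ 0.4061 -0.0526  0.036 ]
plate_top [250.8, 232.3] 0.67 [ 0.4694 -0.0628  0.045 ]
```

View pics/w8.png

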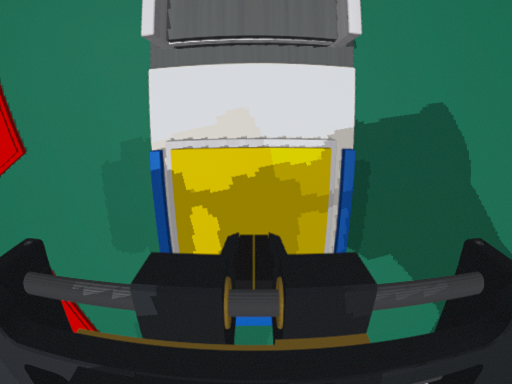

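```bash
python3 -m creep '[{"hand":1,"slide":[0,0.3,-0.5],"twist":0}]'|egrep 'pos|force'
python3 -m creep '[{"hand":1,"slide":[0,0,-0.7],"twist":0},{"hand":1,"slide":[0,0,0],"twist":0}]'|egrep 'pos|force'
```

```text
tool_pos: [0.4585, -0.0616, 0.0442]
wrist_force: [6.1, -1.3, 6.0]
tool_pos: [0.458, -0.0614, 0.0443]
wrist_force: [5.3, -0.2, 6.1]
```

```bash
python3 -m creep '[{"hand":1,"slide":[0,-0.5,0],"twist":0},{"hand":1,"slide":[0,-1,0],"twist":0},{"hand":1,"slide":[0,-4,0],"twist":0},{"hand":1,"slide":[0,-15,0],"twist":0},{"hand":1,"slide":[0,-25,0],"twist":0}]'|egrep 'pos|force'
python3 -m creep '[{"hand":1,"slide":[0,-35,-5],"twist":0},{"hand":1,"slide":[0,-35,-10],"twist":0},{"hand":1,"slide":[0,-35,-10],"twist":0},{"hand":1,"slide":[0,-10,-5],"twist":0},{"hand":1,"slide":[0,0,0],"twist":0}]'|egrep 'pos|force'
python3 -m creep '[{"hand":1,"slide":[0,0,0],"twist":0},{"hand":1,"slide":[0,0,0],"twist":0}]'|egrep 'pos|force'
python3 look.py w9
python3 - <<'E'
import cv2
p=cv2.imread('pics/w9.png'); cv2.imwrite('pics/w9z.png',cv2.resize(p[20:260,165:345],None,fx=4,fy=2.5*1,interpolation=cv2.INTER_CUBIC))
E
```

```text
tool_pos: [0.4529, -0.0608, 0.0878]
wrist_force: [0.3, 0.8, -0.6]
tool_pos: [0.4267, -0.0554, 0.2063]
wrist_force: [0.1, 0.1, 0.1]
tool_pos: [0.4261, -0.0554, 0.2028]
wrist_force: [-0.2, 0.5, -0.8]
18.9167 [ 0.42609173 -0.0553908   0.20283112]
plate_top [67.7, 173.2, 82.9, 93.7] 0.67
plate_top [400.8, 254.1, 49.1, 71.0] 0.66
plate_top [207.5, 90.5, 87.4, 104.3] 0.61
deck [200.6, 52.7, 105.5, 152.4] 0.98
deck [467.2, 86.7, 43.2, 99.3] 0.68
stop [255.4, 195.0] 0.71 [ 0.4071 -0.0544  0.036 ]
plate_top [253.6, 141.5] 0.97 [ 0.4662 -0.0641  0.045 ]
plate_top [109.3, 223.8] 0.71 [0.4084 0.1242 0.045 ]
```

View pics/w9z.png

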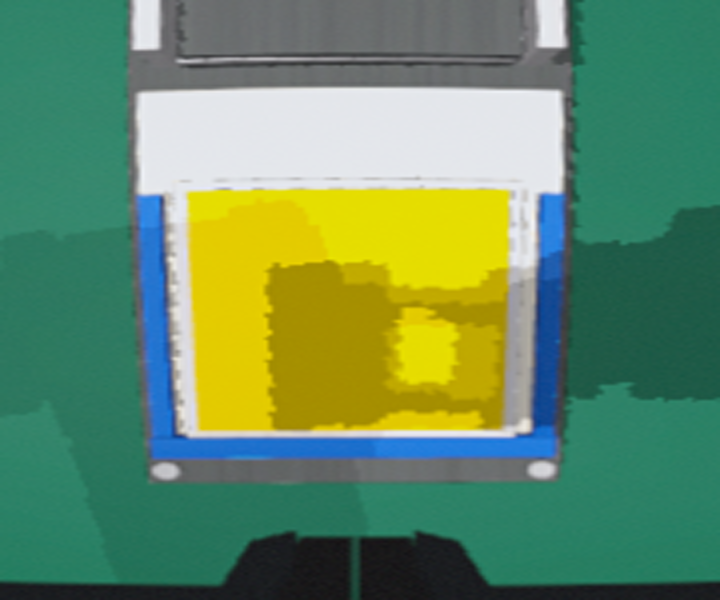

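Run:
```python
from h import *
import cv2,pickle
s,p,d=pickle.load(open('w9.pkl','rb')); P=np.load('w9_P.npy')
hsv=cv2.cvtColor(p,cv2.COLOR_RGB2HSV)
m=(hsv[...,0]>22)&(hsv[...,0]<36)&(hsv[...,1]>150); m[:80]=0;m[205:]=0;m[:,:200]=0;m[:,310:]=0
c=max(cv2.findContours(m.astype(np.uint8),cv2.RETR_EXTERNAL,cv2.CHAIN_APPROX_NONE)[0],key=cv2.contourArea)[:,0]
rp=cv2.minAreaRect((atz('wrist',c,.0448,s)[:,:2]*1000).astype(np.float32)); print('pad',rp,np.median(P[m][:,2]))
w=(hsv[...,1]<45)&(hsv[...,2]>140)
ent=np.array([(u,50+np.argmax(w[50:80,u])-.5) for u in range(205,300,3) if w[50:80,u].any()],float)
b=(hsv[...,0]>105)&(hsv[...,0]<125)&(hsv[...,1]>150)
rl=[];rr=[];st=[]
for v in range(105,185,3):
    r=np.where(b[v,195:315])[0]+195; rl.append((r[0]-.5,v)); rr.append((r[-1]+.5,v))
for u in range(215,290,3):
    q=np.where(b[180:215,u])[0]+180; st.append((u,q[0]-.5))
f=np.array([np.cos(np.radians(169)),np.sin(np.radians(169))]); n=np.array([-f[1],f[0]])
A=lambda e,z: atz('wrist',np.array(e,float),z,s)[:,:2]
pc=np.array(rp[0])/1000
print('pad centre ahead of entry (expect .095):',(pc@f-np.median(A(ent,.033)@f)), 'stop edge - pad centre (expect .055):',np.median(A(st,.039)@f)-pc@f)
print('lateral L,R',np.median(A(rl,.0395)@n)-pc@n,np.median(A(rr,.0395)@n)-pc@n)
```

```text
pad ((463.8033447265625, -61.70414733886719), (81.07803344726562, 100.10334014892578), 78.99575805664062) 0.044569352939909934
pad centre ahead of entry (expect .095): 0.0948161207071812 stop edge - pad centre (expect .055): 0.05662636627832557
lateral L,R -0.054224122583932305 0.055680034765630076
```

```bash
python3 -c "
from bench import *
print(read_state()['wrist_force'],read_state()['time_s']); print(job_done())"
```

```text
[ 0.80865643  0.43425008 -0.2175785 ] 19.2667
the job is handed in; nothing more can be done
None
```

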